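Drive the jammed mast stub out of the mast foot

TASK

A broken-off orange mast stub is jammed in the green antenna-mast foot on the radio bench. Take the brass drift from its holster, drive the stub from the entry side right out of the bore into the trough without forcing the drift hard against the foot, then lay the drift down on the blue mat. Leave the stub in the trough, and everything else on the bench undisturbed.

Things in the scene. Friction and masses are not known exactly. Their poses are not given: they have to be found in the camera images.
- mast_foot: fixed green antenna-mast foot: a casting 60 mm wide (own x), 110 mm long (own y), 108 mm tall, with a level through-bore along its y, 80 mm over the bench. Origin: on the bench under the centre of the entry face; +y points from the entry face (y=0) to the exit face (y=110 mm). Its flange, 76 mm wide and 12 mm thick, reaches 8 mm in front of the entry face
- mast_foot_mouth (a point): centre of the bore mouth in the entry face, 80 mm over the bench; the bore is 21 mm in diameter here and for the first 25 mm, then 32 mm on to the exit face; axes as mast_foot
- mast_foot_exit (a point): centre of the 32 mm bore mouth in the exit face; axes as mast_foot. Beyond it lies a dark trough, floor 63 mm over the bench, 36 mm wide inside, walls 13 mm high, 125 mm long up to an end stop
- stub: orange plastic mast stub, a cylinder 30 mm in diameter and 75 mm long, about 0.12 kg, jammed in the 32 mm part of the bore, its front end 1 to 10 mm inside the exit face. Origin: its centre; own y along its axis, towards the exit. Two spring shoes near the exit grip it: sliding takes about 10 to 15 N until its rear end is some 10 mm from the exit face
- drift: drift: round brass nose, 18 mm across, 125 mm long (last 6 mm tapers to 12 mm), on a square red handle 22 x 22 x 80 mm that cannot enter the bore; about 0.2 kg, balance point on the handle 10 mm behind the shoulder. Origin: on the axis at the shoulder between nose and handle; +y points to the tip. At the start the handle lies in the holster, the nose sticks out level by 116 mm, axis 51 mm over the bench
- drift_tip (a point): centre of the drift's nose end, on the axis, 125 mm ahead of the shoulder; axes as drift
- drift_handle (a point): middle of the drift's handle, on the axis, 40 mm behind the shoulder; axes as drift
- holster: fixed grey holster, a closed square tunnel (27 x 27 mm inside, 98 mm long, top 71 mm over the bench) open only at its mouth and lying along its own y; foot 70 mm wide. Origin: on the bench under the mouth; own +y points out of the mouth. The drift can leave only straight along +y, by about 90 mm
- holster_mouth (a point): centre line of the holster at its mouth, 51 mm over the bench; axes as holster
- mat: fixed blue mat with a black rim, 140 mm (own x) by 270 mm (own y), 4 mm thick, where the drift may be laid down. Origin: centre of its underside on the bench
- mug: white mug, 80 mm across, 90 mm tall; bystander, origin at its underside
- handheld: black handheld radio standing upright, 58 x 34 mm, 205 mm tall with its aerial; bystander, origin at its underside
- screwdriver: screwdriver lying on the bench; bystander, origin at its underside
- fist_mic: black hand microphone lying flat, 85 x 60 x 30 mm; bystander, origin at its underside
- battery: grey battery block 100 x 65 mm, 96 mm tall with its terminals; bystander, origin at its underside
- spray_can: blue spray can, 52 mm across, 150 mm tall; bystander, origin at its underside
- logbook: green logbook lying flat, 110 x 150 x 12 mm; bystander, origin at its underside
There are look-alikes about, which are no part of the job. Leave any purple look-alike of the holster alone.

How it is judged:
On the way, in this order (a step that is already met when the one before it is completed fails the run):
1. the drift is drawn out of its holster (y of drift in the frame of holster above 0.08 m), for 0.1 s.
2. the stub is driven clear of the exit face, the drift standing in the bore (y of stub in the frame of mast_foot above 0.149 m and y of drift_tip in the frame of mast_foot above 0.09 m and x of drift_tip in the frame of mast_foot between -0.016 and 0.016 m), for 0.1 s.
At the end, for the whole second after the job is handed in: The stub lies at rest in the trough, its rear end at least 1.5 mm beyond the exit face of the mast foot, and the drift lies flat and at rest on the mat (its tip and the middle of its handle within the mat's outline, its axis at most 22 mm over the bench), released (y of stub in the frame of mast_foot above 0.149 m and x of stub in the frame of mast_foot between -0.015 and 0.015 m and z of stub in the frame of mast_foot between 0.07 and 0.088 m and linear speed of each of stub, drift below 0.02 m/s and x of drift_tip in the frame of mat between -0.07 and 0.07 m and y of drift_tip in the frame of mat between -0.135 and 0.135 m and z of each of drift_tip, drift_handle in the frame of mat below 0.022 m and x of drift_handle in the frame of mat between -0.07 and 0.07 m and y of drift_handle in the frame of mat between -0.135 and 0.135 m); the robot touches nothing.
It fails at once if a bystander (mug, handheld radio, screwdriver, microphone, battery, spray can or logbook) is shifted by more than 20 mm (distance of any of mug, handheld, screwdriver, fist_mic, battery, spray_can, logbook from where it was at the start of the episode above 0.02 m).
It fails at once if the drift is forced against the mast foot with more than 60 N (contact force between drift and mast_foot above 60 N).
It also fails if it takes over 69 s, if anything falls off the work surface, if the arm or the gripper's body presses on something with over 40 N, if the wrist force passes 120 N, or if a joint passes its speed limit or range.

ROBOT

A 6-joint arm with a two-finger parallel gripper is mounted at the origin on the work surface. World frame = base frame: x ahead of the robot, y to its left, z up, the work surface at z = 0. Lengths are in m, angles in rad, forces in N, time in s.
With the tool pointing down it reaches from about 0.375 to 0.975 m from the base axis. Payload 3.8 kg.
Tool frame: the origin (TCP) lies midway between the tips of the shut fingers; the grasp point (between the pads) lies 19 mm behind it; x points along the fingers, y is the direction in which the jaws open and shut, and the axes are right-handed (so a half turn about x gives the same grasp; the last joint's range is limited). The gripper opens to 85 mm and grips with 20 to 120 N. Pads are 22 mm wide; open, the fingers measure 114 mm over their backs; the gripper's body (76 mm by 85 mm) begins 54 mm behind the grasp point. The pads swing forward as they close: fully open they stand 13 mm farther back than shut.
Start: joints at [1.198, 0.264, 1.604, -0, 1.274, -0.037], TCP at [0.222, 0.637, 0.231] pointing down, gripper open.
Joint ranges: [-2.63, 2.63], [-0.94, 2.18], [0.31, 2.57], [-1.31, 4.45], [0, 2.66], [-2.55, 2.55]. Speed limits (rad/s): [2.57, 2.57, 3.14, 3.14, 3.14, 3.14].

INTERFACE

Orientations are given as a rotation vector (axis times angle).
In Python, from workcell import read_state, read_camera, get_calibration, finish_job gives the robot as it stands. The module is installed in compiled form; this text tells all that it offers.
- The arm moves only by the shell command python3 -m creep 'ROWS' [FORCE]. ROWS is JSON, a list of rows, each a list of 3 entries, a list of its own where there are three numbers: the closure in counts, from 0 (fully open) to 255 (shut), then the shift along the world's x, y, z in mm, then the turn about the world's z in rad. In form: [[hand, [tx, ty, tz], spin], ...]. A call has exactly 8 rows; each row shifts and turns the commanded pose from where the row before left it; what a row does not reach is not made up. A row lasts 1/12 s, in which the tool goes at most 41.7 mm and 7.16 degrees, less where a joint would pass 70% of its speed; a pose out of reach is approached as far as the arm can. A call is refused whole if a number of a shift passes 41.7 or a number of a turn 0.125, either way. A call with a gripper value outside its range is refused whole. The fingers move at their own pace and stop on an object; FORCE is the grip in N (left out, the last holds). Time passes only in rows, so rows that do not move let the fingers close, or fill a call up. It gives the time, the measured TCP pose, the force and the opening at its end, in the units of the state.
- read_state(): the state, without advancing time (a new reading comes with each control period).
- read_camera(name): name is "side" or "top" or "wrist"; returns (picture, depth): 420x560x3 uint8, blue, green, red; 420x560 float32, m along the optical axis (not along the pixel's ray), 0 where there is no reading.
- get_calibration(name): a dict with "K" (3x3 intrinsics, pixels), "eye" and "orientation" of the camera in the world. Camera axes: x right, y down, z forward; pixel columns grow to the right and rows downward; lengths in m; the calibration is good to about 2 mm. The wrist camera is an equidistant fisheye: a pixel r from the principal point sees the ray r / f radians off the axis. A picture is of the moment at which its call begins: read the wrist's pose just before it. get_calibration takes no time and is no camera call; for the wrist camera it gives the pose at the moment of the call.
- finish_job(): hands the job in, once; it reports no verdict.
The state is a dict: "time": time; "q": joint angles; "joint_vel": joint speeds; "joint_torque": joint torques, N m; "tool_pos": TCP position; "tcp_rot": TCP orientation; "wrist_force": force on the tool from outside, world axes, zero at the start; "torque": the same for the moment, N m; "width": opening from 0.0 (shut) to 1.0 (fully open).
Only numpy, scipy, OpenCV 4.12 (cv2) and the standard library are available. Lean on these libraries where they do the work, as an engineer would, in place of code of your own. Each camera call takes 0.05 s, during which the arm holds its last target.

## Working session

There is one attempt and no reset: what is moved stays moved. The work goes in short steps, Python scripts to look and compute and a shell command to move; the robot and the scene stay as the last step left them, time stands still between calls to the robot, and variables do not carry over. Pictures are saved under pics/ and viewed, and the job is handed in when it is done.

```bash
mkdir -p pics; python3 - <<'E'
from workcell import *
import cv2,numpy as np
s=read_state();print(s)
for n in("top","side","wrist"):
    c=get_calibration(n);print(n,c)
    p,d=read_camera(n);cv2.imwrite(f"pics/{n}0.png",p);np.savez(f"pics/{n}0.npz",p=p,d=d,K=c["K"],eye=c["eye"],R=c["orientation"])
E
```

```text
{'time': 0.0, 'q': array([ 1.19809449e+00,  2.64775159e-01,  1.60537680e+00, -1.06313511e-06,
        1.27369822e+00, -3.68815288e-02]), 'joint_vel': array([ 0.00137915,  0.00025569,  0.00135083,  0.00045626,  0.0006143 ,
       -0.00041036]), 'joint_torque': array([ 3.79954263e-04, -5.15127182e+01, -3.67298055e+01,  3.16489729e-05,
        1.33333020e-02,  2.88198862e-05]), 'tool_pos': array([0.22216554, 0.63661566, 0.22994569]), 'tcp_rot': array([ 0.26180176,  1.55514238, -0.26528773]), 'wrist_force': array([-0.08224216, -0.19748497, -0.33205272]), 'torque': array([-0.05231577, -0.02823562, -0.02831418]), 'width': 0.9952925204735512}
top {'K': array([[513.77764306,   0.        , 276.15575859],
       [  0.        , 513.77764306, 207.46145626],
       [  0.        ,   0.        ,   1.        ]]), 'eye': array([ 0.21965732, -0.00311248,  1.57189164]), 'orientation': array([-2.1017657 ,  2.14092613, -0.18791231])}
side {'K': array([[395.61670742,   0.        , 285.92566347],
       [  0.        , 395.61670742, 208.75319514],
       [  0.        ,   0.        ,   1.        ]]), 'eye': array([ 0.1244594 , -0.76151521,  0.57200985]), 'orientation': array([-2.02064803,  0.49681266, -0.27015248])}
wrist {'K': array([[325.1922621 ,   0.        , 276.87401053],
       [  0.        , 325.1922621 , 205.3578932 ],
       [  0.        ,   0.        ,   1.        ]]), 'eye': array([0.15458327, 0.65980941, 0.37274426]), 'orientation': array([2.36519654, 1.68114805, 0.23479751])}
```

View pics/top0.png

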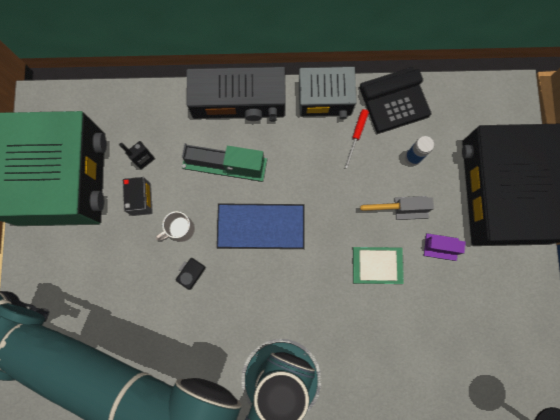

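View pics/side0.png

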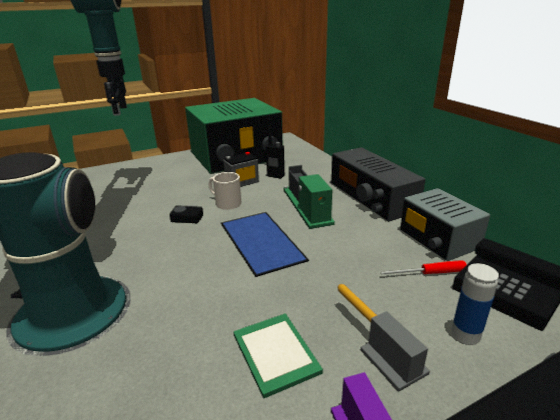

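View pics/wrist0.png

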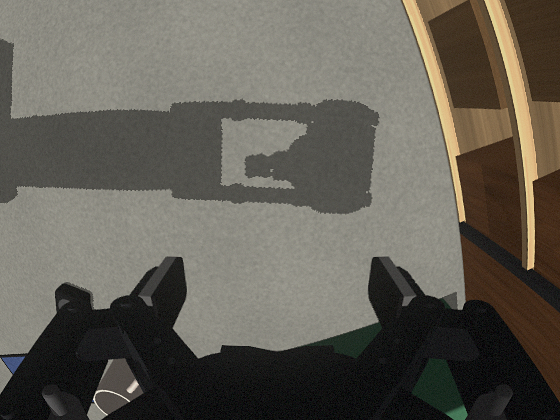

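The top view has up = +x and left = +y. The foot is at about (245,160), with its trough to the left. The holster and drift are at (412,207) with the nose pointing left, the mat is at (260,226), and the purple decoy is at (444,246). Next I'll measure these.

```bash
cat > h.py <<'E'
import numpy as np,cv2
from scipy.spatial.transform import Rotation as Ro
def load(n):
    z=np.load(f"pics/{n}.npz");return z["p"],z["d"],z["K"],z["eye"],Ro.from_rotvec(z["R"]).as_matrix()
def onplane(uv,z,K,eye,R):
    uv=np.atleast_2d(uv).astype(float)
    r=np.c_[(uv[:,0]-K[0,2])/K[0,0],(uv[:,1]-K[1,2])/K[1,1],np.ones(len(uv))]@R.T
    return eye+r*((z-eye[2])/r[:,2])[:,None]
def cloud(d,K,eye,R):
    v,u=np.mgrid[:d.shape[0],:d.shape[1]]
    c=np.stack([(u-K[0,2])/K[0,0]*d,(v-K[1,2])/K[1,1]*d,d],-1)
    return c@R.T+eye
def snap(n,tag):
    from workcell import read_camera,get_calibration
    c=get_calibration(n);p,d=read_camera(n);cv2.imwrite(f"pics/{tag}.png",p)
    np.savez(f"pics/{tag}.npz",p=p,d=d,K=c["K"],eye=c["eye"],R=c["orientation"]);return p,d,c
E
python3 - <<'E'
from h import *
from workcell import read_state
print(Ro.from_rotvec(read_state()['tcp_rot']).as_matrix().round(3))
p,d,K,e,R=load("top0")
C=cloud(d,K,e,R); hsv=cv2.cvtColor(p,cv2.COLOR_BGR2HSV)
print(hsv[150,245],hsv[208,375],hsv[210,425],hsv[226,260],hsv[166,200], hsv[201,412])
print("bench z",np.median(C[300:340,300:400,2]))
def sub(box):
    m=np.zeros(d.shape,bool);x0,y0,x1,y1=box;m[y0:y1,x0:x1]=1;return m&(d>0)
def rect(m,name,z=None):
    m=m.astype(np.uint8);n,l,s,_=cv2.connectedComponentsWithStats(m);k=1+np.argmax(s[1:,4]);mm=l==k
    P=C[mm];zz=np.median(P[:,2]) if z is None else z
    v,u=np.nonzero(mm);W=onplane(np.c_[u,v],zz,K,e,R)
    r=cv2.minAreaRect((W[:,:2]*1000).astype(np.float32));b=cv2.boxPoints(r)
    print(name,mm.sum(),"z",zz.round(4),"c",np.round(r[0],1),np.round(r[1],1),round(r[2],2),"mean",W.mean(0).round(4));print(b.round(1).tolist())
    return mm
H,S,V=cv2.split(hsv)
rect(sub((170,130,280,190))&(C[...,2]>.095)&(C[...,2]<.12),"foot top",.108)
rect(sub((170,130,280,190))&(C[...,2]>.05)&(C[...,2]<.085),"trough")
rect(sub((340,180,440,230))&(C[...,2]>.06)&(C[...,2]<.085),"holster top",.071)
rect(sub((340,180,440,230))&(H>8)&(H<30)&(S>120),"nose",.051)
rect(sub((200,190,320,260))&(H>100)&(H<130)&(S>80),"mat",.004)
big=cv2.resize(p[120:270,150:480],None,fx=2.4,fy=2.4,interpolation=cv2.INTER_CUBIC);cv2.imwrite("pics/topz.png",big)
E
```

```text
[[-0.001  0.33   0.944]
 [-0.002  0.944 -0.33 ]
 [-1.    -0.002 -0.   ]]
[ 72 110 130] [ 19 174 171] [ 0  0 46] [111 123 141] [ 72 103  84] [ 15   4 119]
bench z 0.0009835057793660118Traceback (most recent call last):
  File "<stdin>", line 18, in <module>
  File "<stdin>", line 15, in rect
AttributeError: 'float' object has no attribute 'round'
```

```bash
cat > m.py <<'E'
from h import *
p,d,K,e,R=load("top0")
C=cloud(d,K,e,R); hsv=cv2.cvtColor(p,cv2.COLOR_BGR2HSV)
def sub(box):
    m=np.zeros(d.shape,bool);x0,y0,x1,y1=box;m[y0:y1,x0:x1]=1;return m&(d>0)
def rect(m,name,z):
    m=m.astype(np.uint8);n,l,s,_=cv2.connectedComponentsWithStats(m);k=1+np.argmax(s[1:,4]);mm=l==k
    P=C[mm];zz=z
    v,u=np.nonzero(mm);W=onplane(np.c_[u,v],zz,K,e,R)
    r=cv2.minAreaRect((W[:,:2]*1000).astype(np.float32));b=cv2.boxPoints(r)
    X=(W-W.mean(0))[:,:2];w,V=np.linalg.eigh(X.T@X)
    print(name,mm.sum(),"zmed",np.median(P[:,2]),"c",np.round(r[0],1),np.round(r[1],1),round(r[2],2),"mean",W.mean(0).round(4),"pca dir",V[:,1].round(4));print(b.round(1).tolist())
    return mm
H,S,V=cv2.split(hsv)
rect(sub((170,130,280,190))&(C[...,2]>.095)&(C[...,2]<.12),"foot top",.108)
rect(sub((170,130,280,190))&(C[...,2]>.05)&(C[...,2]<.085),"trough",.076)
rect(sub((170,130,280,190))&(C[...,2]>.008),"all",.076)
rect(sub((340,180,440,230))&(C[...,2]>.06)&(C[...,2]<.085),"holster top",.071)
rect(sub((340,180,440,230))&(H>8)&(H<30)&(S>120),"nose",.051)
rect(sub((200,190,320,260))&(H>100)&(H<130)&(S>80),"mat",.004)
big=cv2.resize(p[120:270,150:480],None,fx=2.4,fy=2.4,interpolation=cv2.INTER_CUBIC);cv2.imwrite("pics/topz.png",big)
E
python3 m.py
```

```text
foot top 776 zmed 0.10918163580943219 c [642.6 100.3] [111.5  64.3] 79.77 mean [0.6428 0.1003 0.108 ] pca dir [0.174  0.9847]
[[601.0999755859375, 51.099998474121094], [664.2999877929688, 39.70000076293945], [684.2000122070312, 149.39999389648438], [620.9000244140625, 160.89999389648438]]
trough 648 zmed 0.06591647578224924 c [663.4 220.4] [123.9  52.1] 80.25 mean [0.6636 0.2198 0.076 ] pca dir [0.1898 0.9818]
[[627.2000122070312, 163.8000030517578], [678.5999755859375, 154.89999389648438], [699.5999755859375, 277.0], [648.2000122070312, 285.79998779296875]]
all 2234 zmed 0.06902404096725223 c [646.4 160. ] [258.2  98.2] 80.49 mean [0.6436 0.1548 0.076 ] pca dir [0.1479 0.989 ]
[[576.5999755859375, 40.79999923706055], [673.5, 24.5], [716.2000122070312, 279.20001220703125], [619.2999877929688, 295.3999938964844]]
holster top 460 zmed 0.07057569983352197 c [ 501.4 -381.7] [ 37.6 158.3] 1.67 mean [ 0.5019 -0.4026  0.071 ] pca dir [-0.0412  0.9992]
[[480.29998779296875, -303.1000061035156], [484.8999938964844, -461.29998779296875], [522.5, -460.20001220703125], [517.9000244140625, -302.1000061035156]]
nose 216 zmed 0.058838383715407616 c [ 500.3 -305.1] [ 17.  118.3] 1.96 mean [ 0.5004 -0.3068  0.051 ] pca dir [-0.0373  0.9993]
[[489.79998779296875, -246.3000030517578], [493.79998779296875, -364.5], [510.79998779296875, -363.8999938964844], [506.79998779296875, -245.6999969482422]]
mat 3570 zmed 0.005243427893118158 c [455.2  57.2] [260.2 130.9] 88.89 mean [0.4558 0.056  0.004 ] pca dir [0.0275 0.9996]
[[387.29998779296875, -71.5999984741211], [518.2000122070312, -74.0999984741211], [523.2000122070312, 186.0], [392.29998779296875, 188.60000610351562]]
```

```bash
sleep 3
```

```text
(no output)
```

View pics/topz.png

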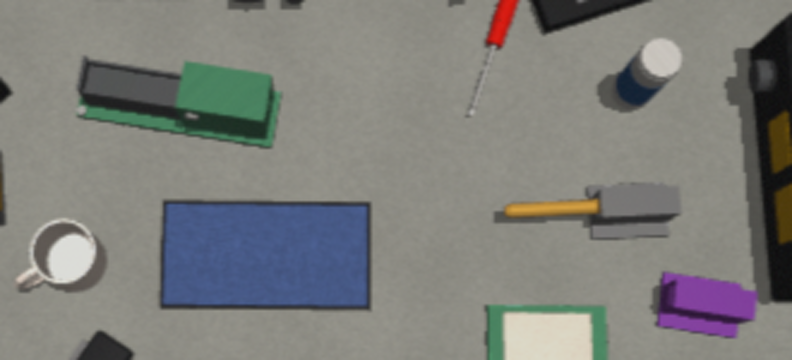

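```bash
python3 -m creep '[[0,[14,-38,0],-0.12],[0,[14,-38,0],-0.12],[0,[14,-38,0],-0.12],[0,[14,-38,0],-0.12],[0,[14,-38,0],-0.12],[0,[14,-38,0],-0.12],[0,[14,-38,0],-0.12],[0,[14,-38,0],-0.12]]' 80
python3 -m creep '[[0,[13,-38,0],-0.03],[0,[13,-38,0],-0.03],[0,[13,-38,0],-0.03],[0,[13,-38,0],-0.03],[0,[13,-38,0],-0.03],[0,[13,-38,0],-0.03],[0,[13,-38,0],-0.03],[0,[13,-38,0],-0.027]]'
```

```text
time: 0.82
tool_pos: [0.3344, 0.3313, 0.231]
tcp_rot: [1.008, 1.325, -1.008]
wrist_force: [0.2, 0.4, -0.7]
width: 1.001
time: 1.48
tool_pos: [0.4384, 0.0273, 0.2313]
tcp_rot: [1.183, 1.226, -1.182]
wrist_force: [-0.0, 1.0, -0.1]
width: 0.996
```

```bash
python3 -m creep '[[0,[7,-39,0],0],[0,[7,-39,0],0],[0,[7,-39,0],0],[0,[7,-39,0],0],[0,[7,-39,0],0],[0,[7,-39,0],0],[0,[7,-39,0],0],[0,[7,-39,0],0]]'
python3 -m creep '[[0,[7,-39,-6],0],[0,[2,-20,-20],0],[0,[0,0,-20],0],[0,[0,0,0],0],[0,[0,0,0],0],[0,[0,0,0],0],[0,[0,0,0],0],[0,[0,0,0],0]]'
python3 - <<'E'
from h import *
from workcell import read_state
s=read_state();print(s['tool_pos'],Ro.from_rotvec(s['tcp_rot']).as_matrix().round(3))
snap("wrist","w1");print(Ro.from_rotvec(load("w1")[4] and 0) if 0 else '')
E
```

```text
time: 2.15
tool_pos: [0.4941, -0.2847, 0.231]
tcp_rot: [1.182, 1.227, -1.182]
wrist_force: [0.8, 1.2, 1.1]
width: 0.997
time: 2.82
tool_pos: [0.5043, -0.3414, 0.1871]
tcp_rot: [1.18, 1.225, -1.179]
wrist_force: [0.2, 0.1, -0.1]
width: 0.995
[ 0.5043496  -0.34143781  0.18712984] [[ 0.002  0.999  0.039]
 [-0.002  0.039 -0.999]
 [-1.     0.002  0.002]]
```

View pics/w1.png

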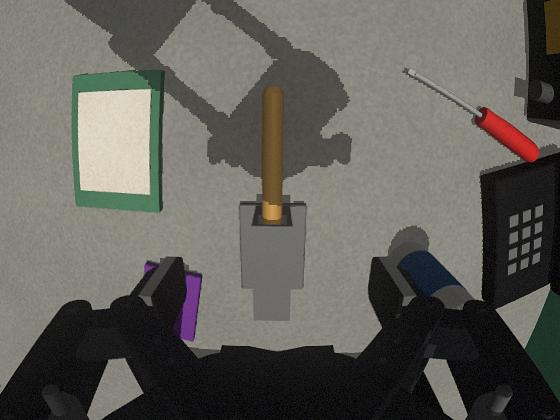

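```bash
cat >> h.py <<'E'
def fplane(uv,z,K,eye,R):
    uv=np.atleast_2d(uv).astype(float)
    x=(uv[:,0]-K[0,2])/K[0,0];y=(uv[:,1]-K[1,2])/K[1,1];t=np.hypot(x,y)+1e-12
    r=np.c_[np.sin(t)*x/t,np.sin(t)*y/t,np.cos(t)]@R.T
    return eye+r*((z-eye[2])/r[:,2])[:,None]
E
python3 - <<'E'
from h import *
p,d,K,e,R=load("w1");print(e,R.round(3))
print("holster front top edge",fplane([[240,203],[306,205]],.071,K,e,R).round(4)[:,:2].tolist())
print("holster rear", fplane([[241,287],[305,290]],.071,K,e,R).round(4)[:,:2].tolist())
hsv=cv2.cvtColor(p,cv2.COLOR_BGR2HSV)
m=(hsv[...,0]>8)&(hsv[...,0]<28)&(hsv[...,1]>110);m[:, :200]=0;m[:,340:]=0;m[:80]=0;m[225:]=0
for r in range(90,222,12):
    u=np.nonzero(m[r])[0]
    if len(u): print(r,u.min(),u.max(),fplane([[u.mean(),r]],.051,K,e,R)[0].round(4))
pt,dt,Kt,et,Rt=load("top0");C=cloud(dt,Kt,et,Rt)
P=C[130:168,405:436].reshape(-1,3);P=P[P[:,2]>.13];print("can top",np.median(P,0),len(P),P.min(0),P.max(0))
E
```

```text
[ 0.5003055  -0.2710053   0.32970652] [[ 0.999  0.038  0.012]
 [ 0.04  -0.959 -0.28 ]
 [ 0.001  0.28  -0.96 ]]
holster front top edge [[0.4729, -0.3456], [0.5278, -0.3452]]
holster rear [[0.4737, -0.4258], [0.5327, -0.4267]]
90 264 281 [ 0.4962 -0.2514  0.051 ]
102 263 282 [ 0.4966 -0.2617  0.051 ]
114 263 282 [ 0.497 -0.272  0.051]
126 263 282 [ 0.4973 -0.2823  0.051 ]
138 262 282 [ 0.4973 -0.2926  0.051 ]
150 262 282 [ 0.4977 -0.303   0.051 ]
162 263 282 [ 0.4985 -0.3134  0.051 ]
174 263 281 [ 0.4985 -0.324   0.051 ]
186 263 281 [ 0.4989 -0.3347  0.051 ]
198 263 281 [ 0.4993 -0.3456  0.051 ]
210 262 281 [ 0.4992 -0.3568  0.051 ]
can top [ 0.65965642 -0.42316506  0.14922364] 279 [ 0.21965732 -0.45006065  0.13038237] [ 0.68637612 -0.00311248  1.57189164]
```

```bash
python3 -m creep '[[0,[-4,-7,-20],0],[0,[0,-1,-30],0],[0,[0,0,-30],0],[0,[0,0,-30],0],[0,[0,0,-20],0],[0,[0,0,-15],0],[0,[0,0,0],0],[0,[0,0,0],0]]' 80
python3 -m creep '[[255,[0,0,0],0],[255,[0,0,0],0],[255,[0,0,0],0],[255,[0,0,0],0],[255,[0,0,0],0],[255,[0,0,0],0],[255,[0,0,0],0],[255,[0,0,0],0]]' 80
python3 -c "
from h import *
snap('side','s1')"
```

```text
time: 3.53
tool_pos: [0.4993, -0.3491, 0.0402]
tcp_rot: [1.181, 1.228, -1.181]
wrist_force: [0.5, 0.0, -0.6]
width: 0.999
time: 4.2
tool_pos: [0.4998, -0.3499, 0.0411]
tcp_rot: [1.181, 1.226, -1.181]
wrist_force: [-0.9, 1.6, 5.6]
width: 0.177
```

View pics/s1.png

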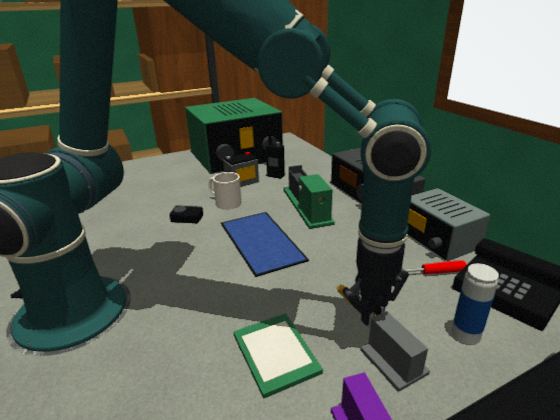

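```bash
python3 -c "
from h import *
p,d,c=snap('wrist','w2')
cv2.imwrite('pics/w2z.png',cv2.resize(p[60:340,120:440],None,fx=2,fy=2))"
```

```text
(no output)
```

View pics/w2z.png

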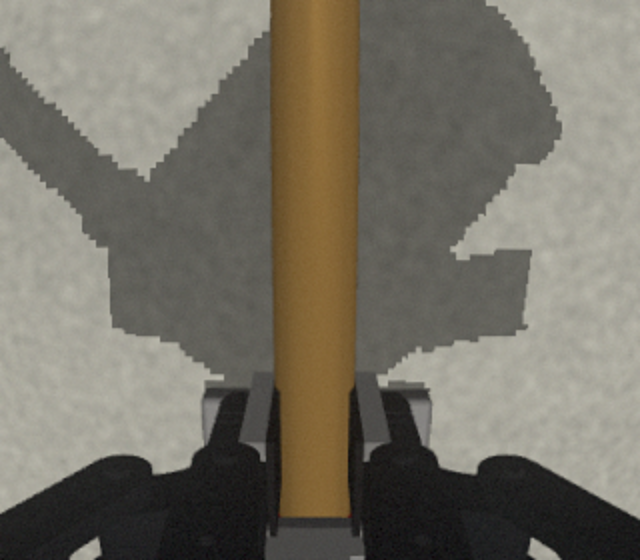

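```bash
python3 -m creep '[[255,[0,5,0],0],[255,[-0.5,10,0],0],[255,[-0.5,15,0],0],[255,[-0.5,15,0],0],[255,[-0.5,15,0],0],[255,[-0.5,15,0],0],[255,[-0.5,15,0],0],[255,[-0.5,15,0],0]]' 80
python3 -c "
from h import *
snap('side','s2')"
```

```text
time: 4.97
tool_pos: [0.4946, -0.2416, 0.0393]
tcp_rot: [1.182, 1.23, -1.182]
wrist_force: [-0.5, 0.1, -2.0]
width: 0.183
```

View pics/s2.png

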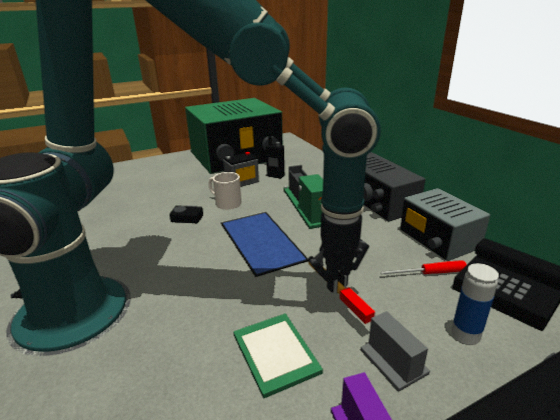

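```bash
python3 -m creep '[[255,[-2,20,15],0],[255,[-3,38,0],0],[255,[-4,38,0],0],[255,[-4,38,0],0],[255,[-4,38,0],0],[255,[-4,38,0],0],[255,[-4,38,0],0],[255,[-4,38,0],0]]' 80
python3 -m creep '[[255,[0,0,-10],0],[255,[0,0,-10],0],[255,[0,0,-5],0],[255,[0,0,-5],0],[255,[0,0,0],0],[255,[0,0,0],0],[255,[0,0,0],0],[255,[0,0,0],0]]' 80
python3 -c "
from h import *
snap('side','s3');p=cv2.imread('pics/s3.png');cv2.imwrite('pics/s3z.png',cv2.resize(p[160:300,180:380],None,fx=3.5,fy=3.5))"
```

```text
time: 5.68
tool_pos: [0.4648, 0.0437, 0.0546]
tcp_rot: [1.181, 1.229, -1.182]
wrist_force: [0.0, -0.6, -2.2]
width: 0.175
time: 6.35
tool_pos: [0.4675, 0.0405, 0.0256]
tcp_rot: [1.183, 1.226, -1.182]
wrist_force: [-0.2, 0.3, -2.9]
width: 0.18
```

View pics/s3z.png

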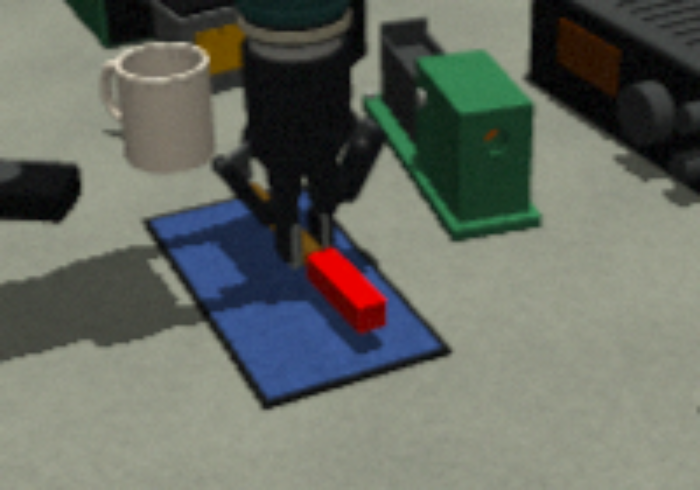

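The side view shows the red handle over the mat's right half, slightly above it. The bore mouth is at (495,140) in the crop, with orange visible inside. Next I'll lower gently.

```bash
python3 -m creep '[[255,[0,0,-4],0],[255,[0,0,-4],0],[255,[0,0,-3],0],[255,[0,0,-2],0],[255,[0,0,-1],0],[255,[0,0,0],0],[255,[0,0,0],0],[255,[0,0,0],0]]' 80
```

```text
time: 7.07
tool_pos: [0.467, 0.0414, 0.0113]
tcp_rot: [1.181, 1.227, -1.181]
wrist_force: [0.2, 0.3, -1.7]
width: 0.172
```

```bash
python3 -m creep '[[255,[0,0,-1],0],[255,[0,0,-1],0],[255,[0,0,-1],0],[255,[0,0,-1],0],[255,[0,0,0],0],[255,[0,0,0],0],[255,[0,0,0],0],[255,[0,0,0],0]]' 80
```

```text
time: 7.73
tool_pos: [0.467, 0.0413, 0.0073]
tcp_rot: [1.181, 1.227, -1.181]
wrist_force: [-0.6, 0.3, -1.9]
width: 0.179
```

```bash
python3 -m creep '[[255,[0,0,-1],0],[255,[0,0,-1],0],[255,[0,0,0],0],[255,[0,0,0],0],[160,[0,0,0],0],[130,[0,0,0],0],[100,[0,0,0],0],[100,[0,0,0],0]]' 80
python3 -m creep '[[60,[0,0,10],0],[0,[0,0,20],0],[0,[0,0,30],0],[0,[0,-20,30],0],[0,[0,-20,30],0],[0,[0,-20,15],0],[0,[0,0,0],0],[0,[0,0,0],0]]' 80
python3 -c "
from h import *
from workcell import read_state
print(read_state()['tool_pos'])
snap('wrist','w3');snap('top','t3')"
```

```text
time: 8.4
tool_pos: [0.4672, 0.0413, 0.0054]
tcp_rot: [1.181, 1.227, -1.181]
wrist_force: [-0.8, 0.2, -0.0]
width: 0.606
time: 9.07
tool_pos: [0.468, -0.0193, 0.1422]
tcp_rot: [1.184, 1.223, -1.18]
wrist_force: [0.2, 0.1, 0.4]
width: 1.0
[ 0.46804035 -0.01932378  0.14217812]
```

View pics/w3.png

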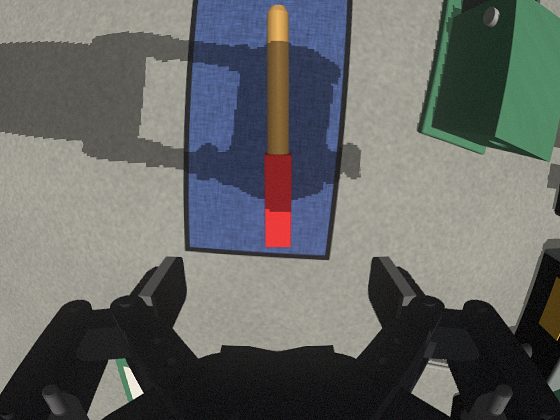

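View pics/t3.png

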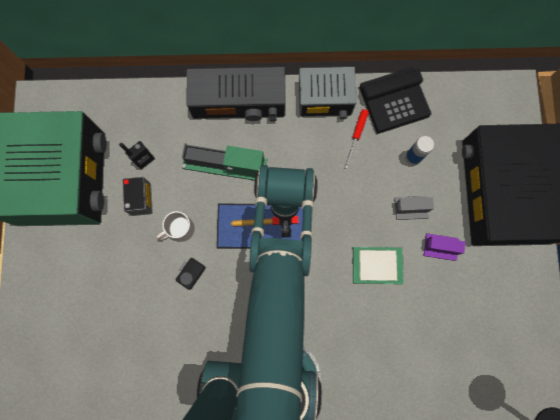

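The wrist view shows the drift lying flat on the mat, with the handle at columns 265–292, rows 154–247 and the shoulder at about (279,154).

```bash
python3 - <<'E'
from h import *
p,d,K,e,R=load("w3")
hsv=cv2.cvtColor(p,cv2.COLOR_BGR2HSV);H,S,V=cv2.split(hsv)
m=((H<6)|(H>174))&(S>150);m[:,:230]=0;m[:,320:]=0
v,u=np.nonzero(m);print(v.min(),v.max())
for r in range(v.min()+2,v.max(),12):
    uu=np.nonzero(m[r])[0];print(r,uu.min(),uu.max(),fplane([[uu.min()-.5,r],[uu.max()+.5,r]],.026,K,e,R)[:,:2].round(4).tolist())
print("shoulder",fplane([[279,v.min()-.5]],.026,K,e,R)[0].round(4),"rear",fplane([[279,v.max()+.5]],.026,K,e,R)[0].round(4))
print("tip",fplane([[278.5,5]],.015,K,e,R)[0].round(4))
E
```

```text
152 412
154 265 290 [[0.456, 0.0182], [0.4768, 0.019]]
166 265 290 [[0.4563, 0.0085], [0.4772, 0.0092]]
178 265 290 [[0.4566, -0.0014], [0.4776, -0.0006]]
190 265 290 [[0.4568, -0.0114], [0.4781, -0.0106]]
202 266 290 [[0.4579, -0.0216], [0.4786, -0.0208]]
214 265 290 [[0.4574, -0.032], [0.4791, -0.0312]]
226 265 290 [[0.4576, -0.0426], [0.4796, -0.0419]]
238 266 290 [[0.4588, -0.0536], [0.4802, -0.0528]]Traceback (most recent call last):
  File "<stdin>", line 7, in <module>
    return umr_minimum(a, axis, None, out, keepdims, initial, where)
ValueError: zero-size array to reduction operation minimum which has no identity
```

```bash
python3 -m creep '[[0,[-1,12,-20],0],[0,[0,10,-30],0],[0,[0,0,-30],0],[0,[0,0,-30],0],[0,[0,0,-16],0],[0,[0,0,-10],0],[0,[0,0,0],0],[0,[0,0,0],0]]' 80
python3 -m creep '[[255,[0,0,0],0],[255,[0,0,0],0],[255,[0,0,0],0],[255,[0,0,0],0],[255,[0,0,0],0],[255,[0,0,0],0],[255,[0,0,0],0],[255,[0,0,0],0]]' 80
```

```text
time: 9.83
tool_pos: [0.4649, 0.0038, 0.0034]
tcp_rot: [1.18, 1.229, -1.182]
wrist_force: [0.2, -0.5, -0.2]
width: 0.997
time: 10.5
tool_pos: [0.467, 0.0032, 0.0054]
tcp_rot: [1.182, 1.225, -1.18]
wrist_force: [-1.3, 0.2, 4.9]
width: 0.242
```

```bash
python3 -m creep '[[255,[0,0,8],0],[255,[0,0,17],0],[255,[0,-20,20],0],[255,[0,-35,20],-0.03],[255,[10,-35,10],-0.04],[255,[15,-35,0],-0.05],[255,[25,-1,0],-0.05],[255,[25,0,0],-0.048]]' 80
python3 -m creep '[[255,[25,0,0],0],[255,[20,0,0],0],[255,[10,0,0],0],[255,[5,0,0],0],[255,[0,0,0],0],[255,[0,0,0],0],[255,[0,0,0],0],[255,[0,0,0],0]]' 80
python3 -c "
from h import *
from workcell import read_state
s=read_state();print(s['tool_pos'],Ro.from_rotvec(s['tcp_rot']).as_matrix().round(4))
snap('wrist','w4');snap('side','s4');snap('top','t4');
p=cv2.imread('pics/s4.png');cv2.imwrite('pics/s4z.png',cv2.resize(p[140:300,220:420],None,fx=3.5,fy=3.5))"
```

```text
time: 11.17
tool_pos: [0.5409, -0.1252, 0.0797]
tcp_rot: [1.345, 1.115, -1.346]
wrist_force: [0.1, -0.2, -2.5]
width: 0.237
time: 11.83
tool_pos: [0.5996, -0.1225, 0.0791]
tcp_rot: [1.34, 1.12, -1.341]
wrist_force: [-0.0, -0.3, -2.2]
width: 0.236
[ 0.59960254 -0.12251821  0.07906993] [[-1.200e-03  9.838e-01 -1.790e-01]
 [ 2.000e-04 -1.790e-01 -9.838e-01]
 [-1.000e+00 -1.200e-03  0.000e+00]]
```

View pics/w4.png

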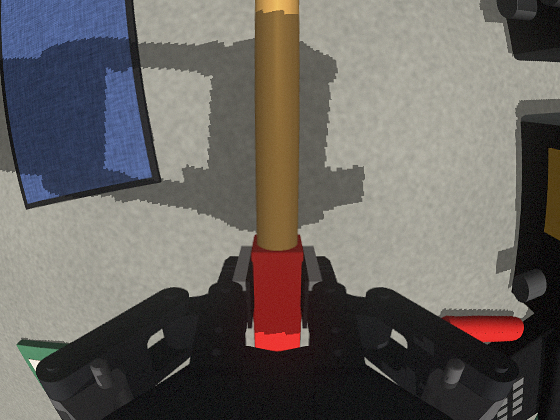

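View pics/s4z.png

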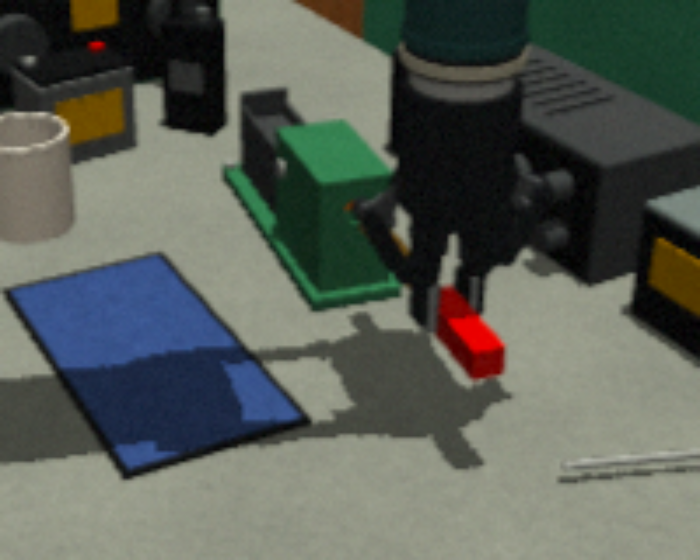

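```bash
python3 -c "
import cv2
p=cv2.imread('pics/t4.png');cv2.imwrite('pics/t4z.png',cv2.resize(p[110:260,170:350],None,fx=4,fy=4,interpolation=cv2.INTER_CUBIC))
p=cv2.imread('pics/s4.png');cv2.imwrite('pics/s4y.png',cv2.resize(p[160:240,280:380],None,fx=7,fy=7,interpolation=cv2.INTER_CUBIC))"
```

```text
(no output)
```

View pics/t4z.png

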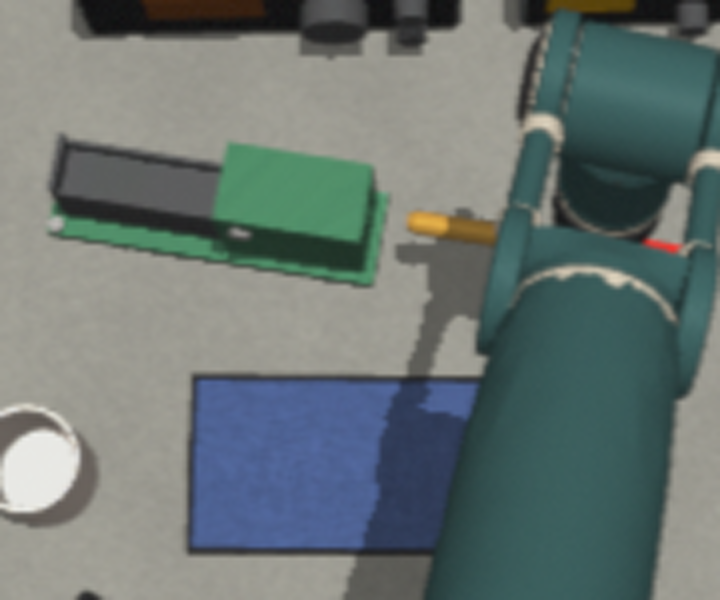

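View pics/s4y.png

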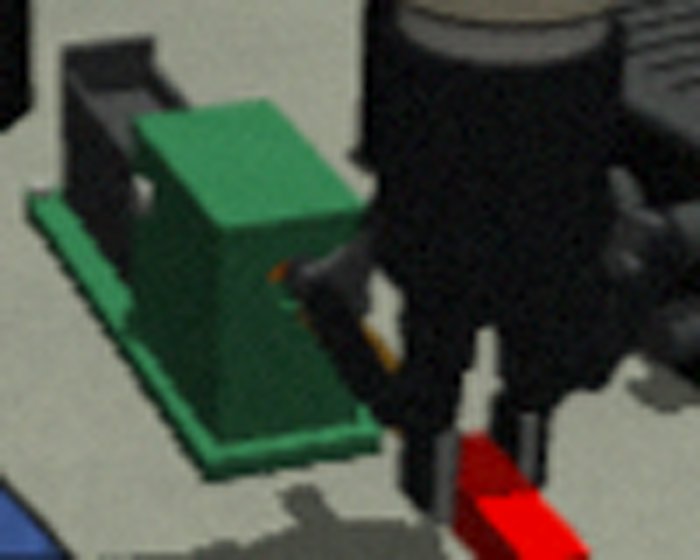

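```bash
cat > n.py <<'E'
import sys
from h import *
tag=sys.argv[1];zax=float(sys.argv[2])
p,d,K,e,R=load(tag);hsv=cv2.cvtColor(p,cv2.COLOR_BGR2HSV);H,S,V=cv2.split(hsv)
def comp(m):
    n,l,s,_=cv2.connectedComponentsWithStats(m.astype(np.uint8));return l==1+np.argmax(s[1:,4])
def line(uv,z):
    W=onplane(uv,z,K,e,R)[:,:2]*1000;c=W.mean(0);w,Q=np.linalg.eigh((W-c).T@(W-c));q=Q[:,1]*np.sign(Q[1,1]);return c,q
g=p.astype(float)[...,1]
m=(H>60)&(H<85)&(S>80)&(V>108);m[:, :215]=0;m[:,275:]=0;m[:140]=0;m[185:]=0
m=comp(m);v,u=np.nonzero(m);print("top area px",m.sum())
# edges columnwise subpixel-ish
up=[];lo=[]
for c in range(u.min()+4,u.max()-3):
    r=np.nonzero(m[:,c])[0];up.append((c,r.min()-.5));lo.append((c,r.max()+.5))
cu,qu=line(np.array(up),.108);cl,ql=line(np.array(lo),.108)
q=qu+ql;q/=np.linalg.norm(q);n=np.array([q[1],-q[0]])
print("far edge",cu.round(1),qu.round(4),"near",cl.round(1),ql.round(4),"width",(cu-cl)@n)
le=[];ri=[]
rows=range(v.min()+5,v.max()-4)
for r in rows:
    cc=np.nonzero(m[r])[0];le.append((cc.min()-.5,r));ri.append((cc.max()+.5,r))
ce,_=line(np.array(ri),.108);cx,_=line(np.array(le),.108)
print("len",(cx-ce)@q)
W=onplane(np.c_[u,v],.108,K,e,R)[:,:2]*1000;print("centroid",W.mean(0))
mid=W.mean(0); ent=mid-55*q
mid2=(cu+cl)/2;print("lat mid by edges minus centroid",(mid2-mid)@n)
print("entry face centre",ent.round(1),"dir",q.round(4),"angle",np.degrees(np.arctan2(-q[0],q[1])))
b=(H>10)&(H<30)&(S>110);b[:, :265]=0;b[:,300:]=0;b[:150]=0;b[185:]=0
b=comp(b);vb,ub=np.nonzero(b);L=[]
for c in range(ub.min()+3,ub.max()-1):
    r=np.nonzero(b[:,c])[0];L.append((c,r.mean()))
cb,qb=line(np.array(L),zax);tip=onplane([[ub.min()-.5,L[0][1]]],zax,K,e,R)[0]*1000
print("drift c",cb.round(1),qb.round(4),"tip",tip.round(1))
s=(tip[:2]-ent)@q;print("tip in foot: y",round(s,1)," x drift line",[(round((cb-ent)@n,2)),round((cb-ent)@q,1)])
E
python3 n.py t4 .0885
```

```text
top area px 706
far edge [674.1 100.7] [0.188  0.9822] near [614.5 101.1] [0.1801 0.9836] width 58.567995322587386
len 109.12626150484238
centroid [644.21577321 101.04973881]
lat mid by edges minus centroid 0.10710996028467094
entry face centre [634.1  47. ] dir [0.1841 0.9829] angle -10.606792437119507
drift c [620.  -16.9] [0.1872 0.9823] tip [625.3  17.3  88.5]
tip in foot: y -30.8  x drift line [np.float64(-2.12), np.float64(-65.4)]
```

```bash
python3 -m creep '[[255,[1,0,-4.3],-0.005],[255,[1,-0.4,-4.3],0],[255,[1,5,0],0],[255,[1,6,0],0],[255,[1,6,0],0],[255,[1,4.6,0],0],[255,[0,0,0],0],[255,[0,0,0],0]]' 80
python3 -c "
from h import *
from workcell import read_state
s=read_state();print(s['tool_pos'],s['wrist_force'],Ro.from_rotvec(s['tcp_rot']).as_matrix().round(4))
snap('side','s5');snap('top','t5');
p=cv2.imread('pics/s5.png');cv2.imwrite('pics/s5z.png',cv2.resize(p[160:240,280:380],None,fx=7,fy=7,interpolation=cv2.INTER_CUBIC))"
python3 n.py t5 .08
```

```text
time: 12.65
tool_pos: [0.6072, -0.101, 0.0708]
tcp_rot: [1.343, 1.116, -1.343]
wrist_force: [-0.6, 0.7, -1.9]
width: 0.24
[ 0.60716844 -0.10096243  0.07083171] [-0.58828624  0.66180335 -1.93425363] [[ 2.000e-04  9.831e-01 -1.829e-01]
 [-2.000e-04 -1.829e-01 -9.831e-01]
 [-1.000e+00  3.000e-04  2.000e-04]]
top area px 706
far edge [674.1 100.7] [0.188  0.9822] near [614.5 101.1] [0.1801 0.9836] width 58.567995322587386
len 109.12626150484238
centroid [644.21577321 101.04973881]
lat mid by edges minus centroid 0.10710996028467094
entry face centre [634.1  47. ] dir [0.1841 0.9829] angle -10.606792437119507
drift c [627.9   6.9] [0.1925 0.9813] tip [632.7  38.4  80. ]
tip in foot: y -8.7  x drift line [np.float64(1.3), np.float64(-40.5)]
```

View pics/s5z.png

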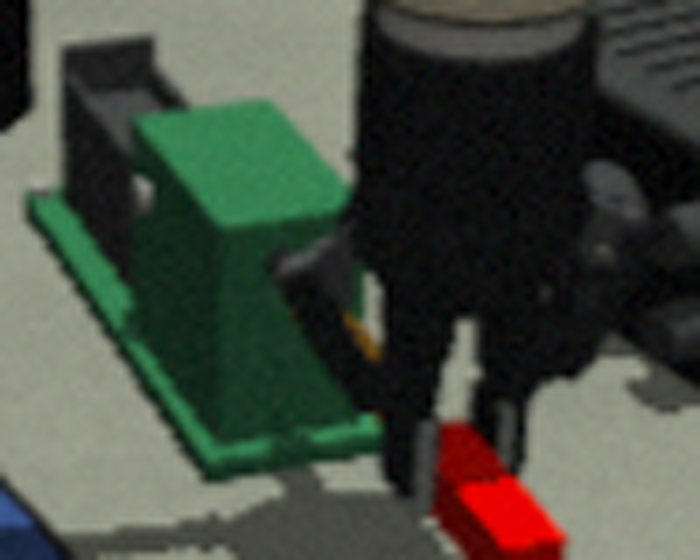

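```bash
python3 -m creep '[[255,[-0.8,0.2,0],0],[255,[0.5,3,0],0],[255,[0.6,3,0],0],[255,[0.5,3,0],0],[255,[0.4,2,0],0],[255,[0.4,2,0],0],[255,[0,0,0],0],[255,[0,0,0],0]]' 80
```

```text
time: 13.42
tool_pos: [0.6086, -0.0882, 0.0707]
tcp_rot: [1.344, 1.116, -1.344]
wrist_force: [0.8, -0.8, -2.3]
width: 0.237
```

Tip about 4 mm in, no contact force. I'll continue gently past the taper.

```bash
python3 -m creep '[[255,[0.4,2,0],0],[255,[0.4,2,0],0],[255,[0.3,2,0],0],[255,[0.4,2,0],0],[255,[0,0,0],0],[255,[0,0,0],0],[255,[0,0,0],0],[255,[0,0,0],0]]' 80; python3 -c "
from h import *
snap('wrist','w6')
snap('side','s6');p=cv2.imread('pics/s6.png');cv2.imwrite('pics/s6z.png',cv2.resize(p[160:240,280:380],None,fx=7,fy=7,interpolation=cv2.INTER_CUBIC))"
```

```text
time: 14.08
tool_pos: [0.61, -0.0804, 0.0707]
tcp_rot: [1.344, 1.116, -1.344]
wrist_force: [-0.3, 0.0, -2.4]
width: 0.243
```

View pics/s6z.png

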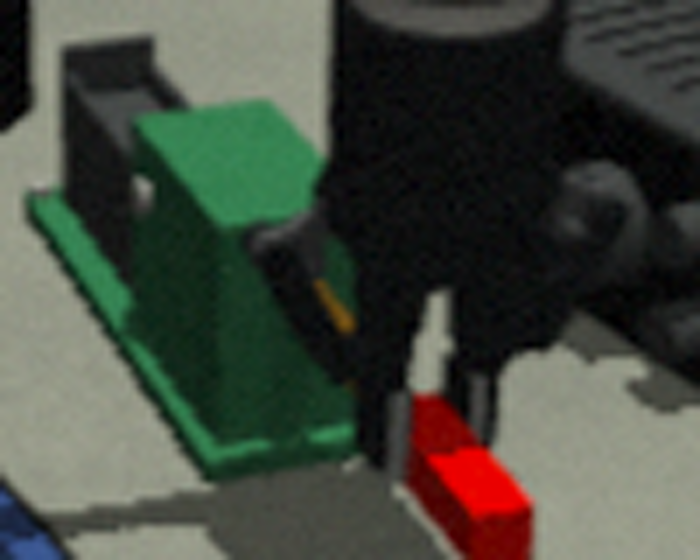

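View pics/w6.png

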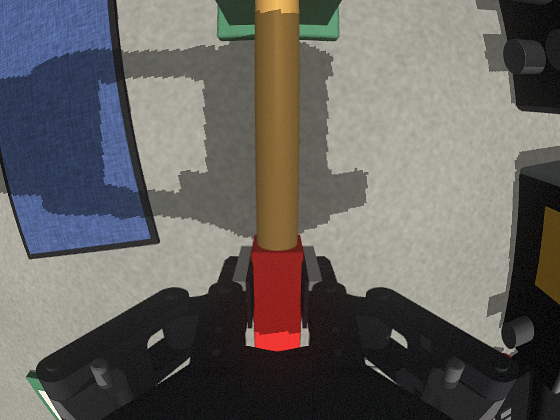

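```bash
python3 -m creep '[[255,[0.5,3,0],0],[255,[0.6,3,0],0],[255,[0.5,3,0],0],[255,[0.6,3,0],0],[255,[0.5,3,0],0],[255,[0.6,3,0],0],[255,[0,0,0],0],[255,[0,0,0],0]]' 80
```

```text
time: 14.85
tool_pos: [0.6133, -0.0621, 0.0706]
tcp_rot: [1.344, 1.116, -1.344]
wrist_force: [0.2, 0.2, -2.6]
width: 0.238
```

```bash
python3 -m creep '[[255,[0.5,3,0],0],[255,[0.6,3,0],0],[255,[0.5,3,0],0],[255,[0.6,3,0],0],[255,[0.5,3,0],0],[255,[0.6,3,0],0],[255,[0,0,0],0],[255,[0,0,0],0]]' 80
```

```text
time: 15.52
tool_pos: [0.6162, -0.0474, 0.0709]
tcp_rot: [1.34, 1.113, -1.346]
wrist_force: [-2.7, -10.7, -0.7]
width: 0.238
```

```bash
python3 -m creep '[[255,[0.5,3,0],0],[255,[0.6,3,0],0],[255,[0.5,3,0],0],[255,[0.6,3,0],0],[255,[0.5,3,0],0],[255,[0.6,3,0],0],[255,[0.5,3,0],0],[255,[0.6,3,0],0]]' 80
```

```text
time: 16.18
tool_pos: [0.6205, -0.0242, 0.0708]
tcp_rot: [1.339, 1.112, -1.347]
wrist_force: [-3.4, -12.9, -1.2]
width: 0.237
```

```bash
python3 -m creep '[[255,[0.5,3,0],0],[255,[0.6,3,0],0],[255,[0.5,3,0],0],[255,[0.6,3,0],0],[255,[0.5,3,0],0],[255,[0,0,0],0],[255,[0,0,0],0],[255,[0,0,0],0]]' 80; python3 -c "
from h import *
snap('top','t7');p=cv2.imread('pics/t7.png');cv2.imwrite('pics/t7z.png',cv2.resize(p[110:260,170:350],None,fx=4,fy=4,interpolation=cv2.INTER_CUBIC))"
```

```text
time: 16.85
tool_pos: [0.6233, -0.0085, 0.0708]
tcp_rot: [1.34, 1.113, -1.346]
wrist_force: [-1.8, -10.4, -0.7]
width: 0.242
```

View pics/t7z.png

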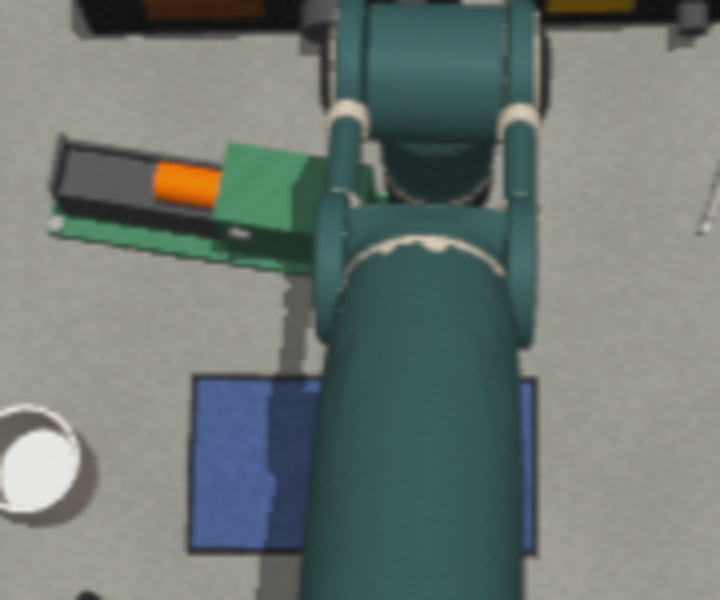

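```bash
python3 -m creep '[[255,[0.5,3,0],0],[255,[0.6,3,0],0],[255,[0.5,3,0],0],[255,[0.6,3,0],0],[255,[0.5,3,0],0],[255,[0.6,3,0],0],[255,[0.5,3,0],0],[255,[0,0,0],0]]' 80
```

```text
time: 17.57
tool_pos: [0.6276, 0.0164, 0.0707]
tcp_rot: [1.345, 1.116, -1.344]
wrist_force: [0.1, -0.5, -1.8]
width: 0.238
```

```bash
python3 -m creep '[[255,[0.3,2,0],0],[255,[0.4,2,0],0],[255,[0.4,2,0],0],[255,[0.4,2,0],0],[255,[0,0,0],0],[255,[0,0,0],0],[255,[0,0,0],0],[255,[0,0,0],0]]' 80; cat > st.py <<'E'
from h import *
import sys
t=sys.argv[1];p,d,c=snap('top',t);cv2.imwrite(f'pics/{t}z.png',cv2.resize(p[110:260,170:350],None,fx=4,fy=4,interpolation=cv2.INTER_CUBIC))
p,d,K,e,R=load(t);hsv=cv2.cvtColor(p,cv2.COLOR_BGR2HSV);H,S,V=cv2.split(hsv)
m=(H<20)&(S>150)&(V>100);m[:,250:]=0;m[:130]=0;m[190:]=0
v,u=np.nonzero(m);W=onplane(np.c_[u,v],.078,K,e,R)[:,:2]*1000
q=np.array([.1841,.9829]);n=np.array([q[1],-q[0]]);o=np.array([634.1,47.0])
s=(W-o)@q;print("stub y range",s.min(),s.max(),"x mean",((W-o)@n).mean())
E
python3 st.py t8
```

```text
time: 18.23
tool_pos: [0.629, 0.0237, 0.0707]
tcp_rot: [1.344, 1.116, -1.344]
wrist_force: [-0.3, -0.4, -2.5]
width: 0.239
stub y range 118.96810794665285 400.988672310368 x mean -8.819870956979006
```

View pics/t8z.png

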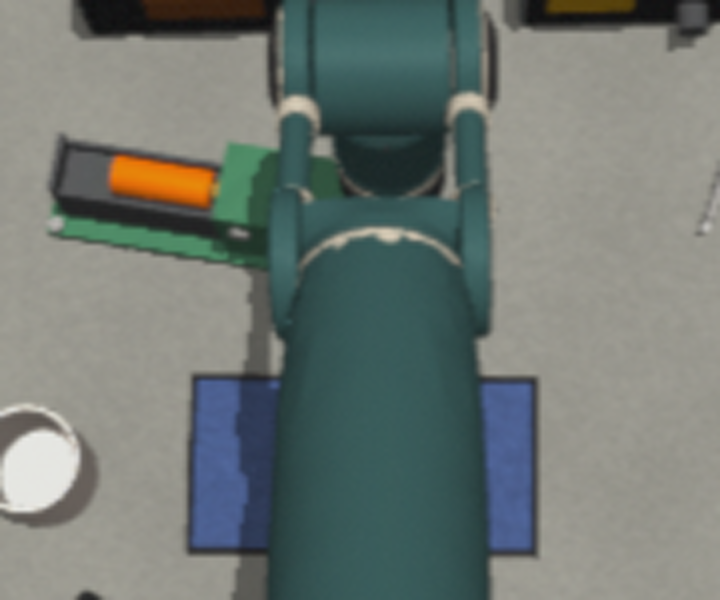

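The stub lies fully in the trough (crop 110–215, 183) with the brass tip just behind it. Now I'll withdraw along the bore axis.

```bash
python3 -m creep '[[255,[-1.5,-8,0],0],[255,[-2.8,-15,0],0],[255,[-2.8,-15,0],0],[255,[-2.8,-15,0],0],[255,[-2.8,-15,0],0],[255,[-2.8,-15,0],0],[255,[-2.8,-15,0],0],[255,[0,0,0],0]]' 80
```

```text
time: 18.95
tool_pos: [0.61, -0.078, 0.0707]
tcp_rot: [1.345, 1.114, -1.347]
wrist_force: [-0.6, 0.2, -2.3]
width: 0.239
```

```bash
python3 -m creep '[[255,[-2.8,-15,0],0],[255,[-2.8,-15,0],0],[255,[-2.8,-15,0],0],[255,[-2,-10,0],0],[255,[0,0,0],0],[255,[0,0,0],0],[255,[0,0,0],0],[255,[0,0,0],0]]' 80
```

```text
time: 19.62
tool_pos: [0.6004, -0.1287, 0.0706]
tcp_rot: [1.344, 1.116, -1.344]
wrist_force: [0.2, 0.0, -2.2]
width: 0.235
```

```bash
python3 -m creep '[[255,[-20,-3,0],0],[255,[-30,0,0],0.05],[255,[-35,0,0],0.05],[255,[-30,10,0],0.06],[255,[-20,30,-5],0.06],[255,[-9,35,-5],0],[255,[0,35,-5],0],[255,[0,22,-5],0]]' 80
python3 -m creep '[[255,[0,0,-15],0],[255,[0,0,-12],0],[255,[0,0,-8],0],[255,[0,0,-4],0],[255,[0,0,0],0],[255,[0,0,0],0],[255,[0,0,0],0],[255,[0,0,0],0]]' 80
python3 -c "
from h import *
snap('wrist','w9');snap('side','s9');p=cv2.imread('pics/s9.png');cv2.imwrite('pics/s9z.png',cv2.resize(p[160:300,180:380],None,fx=3.5,fy=3.5))"
```

```text
time: 20.28
tool_pos: [0.4551, 0.0025, 0.0506]
tcp_rot: [1.184, 1.226, -1.182]
wrist_force: [0.6, -0.1, -1.6]
width: 0.239
time: 20.95
tool_pos: [0.4571, -0.0006, 0.0124]
tcp_rot: [1.184, 1.224, -1.183]
wrist_force: [0.1, -0.2, -2.2]
width: 0.232
```

View pics/s9z.png

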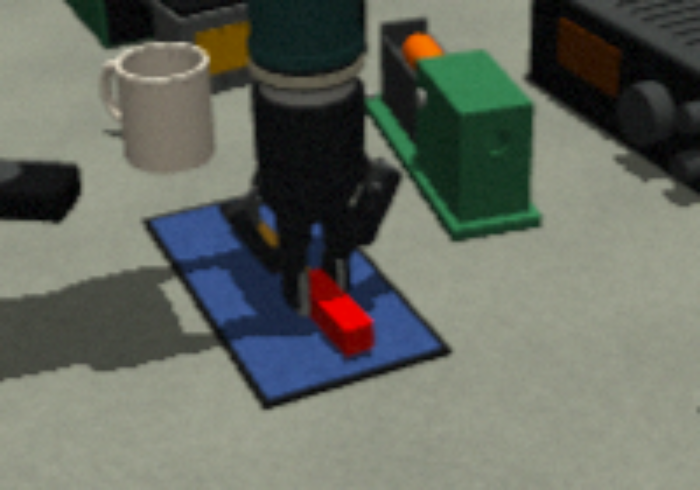

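View pics/w9.png

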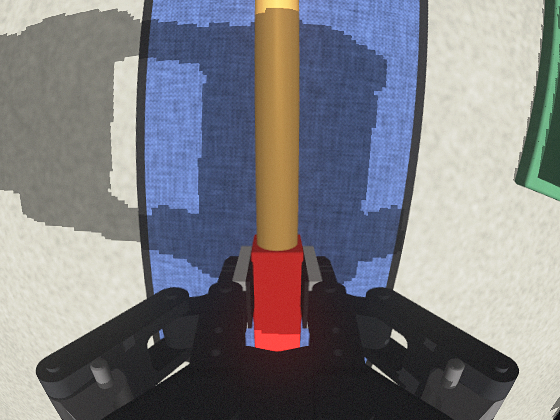

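Both views show the drift centred over the mat about 6 mm up, with the stub in the trough. I'll lower it, release and rise.

```bash
python3 -m creep '[[255,[0,0,-2],0],[255,[0,0,-2],0],[255,[0,0,-1.5],0],[255,[0,0,-1],0],[255,[0,0,0],0],[255,[0,0,0],0],[255,[0,0,0],0],[255,[0,0,0],0]]' 80
python3 -m creep '[[200,[0,0,0],0],[160,[0,0,0],0],[130,[0,0,0],0],[100,[0,0,0],0],[80,[0,0,0],0],[60,[0,0,0],0],[0,[0,0,0],0],[0,[0,0,0],0]]' 80
```

```text
time: 21.72
tool_pos: [0.4561, -0.0003, 0.0054]
tcp_rot: [1.183, 1.226, -1.184]
wrist_force: [-2.9, 0.1, 5.4]
width: 0.241
time: 22.38
tool_pos: [0.4563, -0.0003, 0.0051]
tcp_rot: [1.183, 1.226, -1.183]
wrist_force: [0.0, 0.0, -0.3]
width: 0.996
```

```bash
python3 -m creep '[[0,[0,0,10],0],[0,[0,0,20],0],[0,[0,0,30],0],[0,[0,-20,30],0],[0,[0,-35,20],0],[0,[0,-35,10],0],[0,[0,-35,0],0],[0,[0,-35,0],0]]'
python3 -m creep '[[0,[0,-35,0],0],[0,[0,-35,0],0],[0,[0,-35,0],0],[0,[0,0,0],0],[0,[0,0,0],0],[0,[0,0,0],0],[0,[0,0,0],0],[0,[0,0,0],0]]'
python3 st.py t10
python3 - <<'E'
from h import *
snap('side','s10')
p,d,K,e,R=load('t10');hsv=cv2.cvtColor(p,cv2.COLOR_BGR2HSV);H,S,V=cv2.split(hsv)
m=(H<20)&(S>150)&(V>100);m[:,250:]=0;m[:,:185]=0;m[:130]=0;m[180:]=0
v,u=np.nonzero(m);W=onplane(np.c_[u,v],.078,K,e,R)[:,:2]*1000
q=np.array([.1841,.9829]);n=np.array([q[1],-q[0]]);o=np.array([634.1,47.0])
s=(W-o)@q;print("stub y",s.min(),s.max(),"x",((W-o)@n).mean())
m=((H<30)|(H>174))&(S>110);k=np.zeros_like(m);k[195:260,205:315]=1;m&=k
v,u=np.nonzero(m);W=onplane(np.c_[u,v],.015,K,e,R)[:,:2]*1000;print("drift",W.min(0),W.max(0))
C=cloud(d,K,e,R);print("z",np.percentile(C[m][:,2],[5,50,95]))
E
```

```text
time: 23.05
tool_pos: [0.4573, -0.1622, 0.1278]
tcp_rot: [1.184, 1.222, -1.181]
wrist_force: [-0.2, 0.5, -0.1]
width: 0.999
time: 23.72
tool_pos: [0.4563, -0.264, 0.1252]
tcp_rot: [1.182, 1.227, -1.182]
wrist_force: [-0.3, 0.5, 1.1]
width: 0.997
stub y range 119.54835282345975 398.02506227382685 x mean -8.86732837784464
stub y 119.54835282345975 197.13783328593286 x 0.47908245454546855
drift [444.92333267 -62.98016729] [470.06312433 139.40890446]
z [0.01857315 0.02509576 0.03165803]
```

View pics/s10.png

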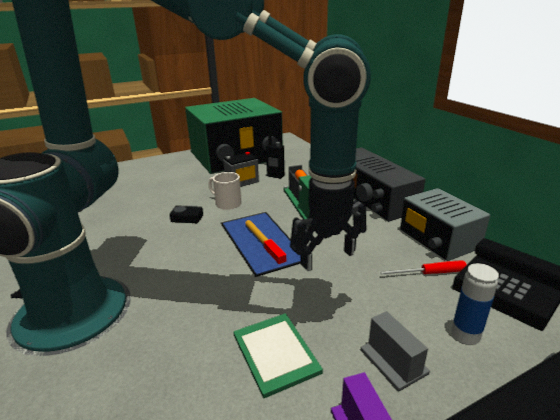

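View pics/t10.png

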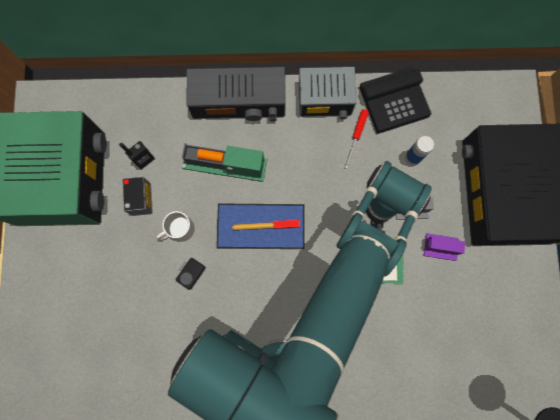

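Everything is in place: the stub is at pixel (210,155), clear of the foot, and the drift lies flat inside the mat at (232–298, 226). The bystanders have not moved and the gripper is touching nothing.

```bash
python3 -c "
from workcell import *
print(finish_job())"
```

```text
the job is handed in; nothing more can be done
None
```

I handed the job in at about 24 s of the 69 s allowed. The stub is out of the bore and in the trough, and the drift is lying released on the blue mat. `finish_job` gave no verdict, so the results below are my own measurements.

I pulled the drift out of the holster by its nose and laid it on the mat. I then gripped it again by the handle, lined it up with the bore and pushed the stub out. The wrist force read at most about 13 N during the push. It was near zero as the tip entered the bore and again after the stub came free.

- **Stub:** the last top view puts its rear end at about 119 mm, where at least 111.5 mm was needed. It lies about 0.5 mm off the bore's centre line.
- **Drift:** it is flat and well inside the mat's outline.
- **Bench:** no bystander had visibly moved in the last pictures; I compared these by eye. The gripper was clear of everything.
- **Disagreements:** the top and wrist cameras differed by about 2.5 mm on the drift's position in the holster. The top view and the arm's own readings differed by about 0.5 mm on the alignment with the bore. Neither caused contact trouble.

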